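# Still the swinging slide carrier over the blue rinse tray

### The arm

A 7-joint arm with a two-finger parallel gripper is mounted at the origin on the work surface. World frame = base frame: x ahead of the robot, y to its left, z up, the work surface at z = 0. Lengths are in m, angles in rad, forces in N, time in s.
With the tool pointing down it reaches from about 0.4 to 0.85 m from the base axis. Payload 10.4 kg.
Tool frame: the origin (TCP) lies midway between the tips of the shut fingers; the grasp point (between the pads) lies 19 mm behind it; z points along the fingers, x is the direction in which the jaws open and shut, and the axes are right-handed (so a half turn about z gives the same grasp; the last joint's range is limited). The gripper opens to 87 mm and grips with 3 to 60 N. Pads are 19 mm wide; open, the fingers measure 117 mm over their backs; the gripper's body (75 mm by 190 mm) begins 51 mm behind the grasp point.
Start: joints at [1.185, 0.332, -0.065, 1.46, 0.022, 1.35, -0.088], TCP at [0.222, -0.584, 0.223] pointing down, gripper open.
Joint ranges: [-2.6, 2.6], [-0.5, 2.12], [-1.47, 1.34], [0.16, 2.42], [-1.27, 4.41], [0.06, 2.06], [-2.6, 2.6]. Speed limits (rad/s): [2.22, 2.22, 2.79, 2.79, 3.14, 3.14, 3.14].

### API

Orientations are given as a unit quaternion [x, y, z, w].
In Python, from bench import r gives the robot as it stands. The module is installed in compiled form; this text tells all that it offers.
- The arm moves only by the tool play_rows, never from a script. Its argument "commands" is a list of rows, each a list of 7 numbers: the shift along the world's x, y, z in cm, then the turn, a rotation vector about the world's x, y, z in rad, then the finger opening in cm, from 0 to 8.7. A call has 1 to 20 rows; each row shifts and turns the commanded pose from where the row before left it; what a row does not reach is not made up. A row lasts 1/8 s, in which the tool goes at most 62.5 mm and 10.7 degrees, less where a joint would pass 70% of its speed; a pose out of reach is approached as far as the arm can. A call is refused whole if a number of a shift passes 6.25 or a number of a turn 0.188, either way. A call with a gripper value outside its range is refused whole. The fingers move at their own pace and stop on an object; "grip_force" is the grip in N (left out, the last holds). Time passes only in rows, so rows that do not move let the fingers close. It gives the time, the measured TCP pose, the force and the opening at its end, in the units of the state.
- r.read_state(): the state, without advancing time (a new reading comes with each control period).
- r.camera(name): name is "scene" or "top"; returns a dict with "img" (480x640x3 uint8, red, green, blue), "K" (3x3 intrinsics, pixels), "camera_from_world" (4x4, takes a point from world to camera coordinates). Camera axes: x right, y down, z forward; pixel columns grow to the right and rows downward; lengths in m; the calibration is good to about 2 mm. A picture is of the moment at which its call begins. There is no depth.
- r.close_job(): hands the job in, once; it reports no verdict.
The state is a dict: "time": time; "joint_positions": joint angles; "joint_vel": joint speeds; "joint_torque": joint torques, N m; "ee_pos": TCP position; "eef_rot": TCP orientation; "ft_force": force on the tool from outside, world axes, zero at the start; "torque": the same for the moment, N m; "width": finger opening in m.
Only numpy, scipy, OpenCV 4.12 (cv2) and the standard library are available. Lean on these libraries where they do the work, as an engineer would, in place of code of your own. Each camera call takes 0.05 s, during which the arm holds its last target. There are 200 camera calls.

### The job

Pull the orange parking pin right out from under the hanging slide carrier while its trolley is still parked; the carrier is then free and swings. Take the trolley by its red knob and roll it along the rail until the carrier hangs centred over the blue rinse tray, taking the swing out by the way you move the trolley: never touch the carrier itself, do not let it swing wildly, and leave the other things where they stand. Once it has hung level and still over the middle of the blue tray for three seconds, let go of the knob without setting it swinging again.

Things in the scene. Friction and masses are not known exactly. Their poses are not given: they have to be found in the camera images.
- stand: Fixed overhead rail, 14 mm wide, top 270 mm above the table. Origin on the table under the rail's middle; y axis along the rail, x across it away from the robot, z up; place and yaw vary. Posts of 24 mm diameter at y = +-440 mm, 276 mm tall; rubber stops on the rail at y = +-305 mm, tops at 278 mm.
- trolley (a joint): Position in m of the yellow trolley along the rail, 0 at its parked place in the middle (the start), growing towards the stand's +y; range -0.265 to +0.265. Mass 0.5 kg, drag about 0.8 N plus 1 N per m/s: it stays where it is left, and the swinging carrier does not push it along.
- knob (a point): Point in the trolley's upright red knob to grip from above, 310 mm over the table. Knob 26 x 26 mm in plan, from 28 mm below this point to 20 mm above; at its foot lies the trolley's flat top (50 mm across the rail, 64 mm along it). Axes as the stand's.
- carrier: Steel slide carrier, 280 mm along the rail, 90 mm across, 0.7 kg nominal, a green slide rack on each end. Hangs from the trolley and swings freely about a level axle across the rail. Origin on the axle, 112 mm below knob. Axes: the stand's, turned about x by the swing angle: 0 = level, where it balances; positive lifts its +y end. Parked at about +0.28 rad, its +y end lying on the pin.
- carrier_mid (a point): Centre of the carrier's 6 mm plate, 36 mm under the axle; axes as carrier. Centre of mass 30 mm under the axle; swings like a simple pendulum of length L = 0.375 m, period 1.23 s, whatever its mass; almost undamped (over 40 s to fade to a third). Trolley acceleration a along stand +y gives angle'' = -(9.81*angle + a)/L if level is 0 and angle is positive with the +y end up.
- pin (a joint): How far in m the parking pin is pulled out: 0 fully in (start), 0.05 fully out at its stop; the carrier drops off it after about 0.015 m. It slides level along the stand's -x (towards the robot), takes about 2 N plus 8 N per m/s and stays where it is left.
- pin_grip (a point): Point in the pin's upright orange handle to grip from above; handle 20 x 20 mm in plan, from 22 mm above this point to 46 mm below. At the start 145 mm on the robot's side of the rail, at stand y = +120 mm, 225 mm above the table. The 10 mm thick pin runs level from it to the carrier, 38 mm below this point. Axes as the stand's.
- blue_tray: Blue rinse tray (the target), open-topped, 130 x 290 x 50 mm, long side along the rail, fixed to the table under the rail, near one end of the rail or the other. Origin at the centre of its underside.
- white_tray: White rinse tray of the same size, under the other part of the rail; not used. Origin at the centre of its underside.
- wash_bottle: Bystander: white wash bottle with green cap and bent spout, diameter 72 mm, 205 mm tall, standing on the robot's side, to the right. Origin at the centre of its underside.
- tip_box: Bystander: blue pipette-tip box with clear top, 85 x 120 x 75 mm, on the robot's side. Origin at the centre of its underside.
- reagent_jar: Bystander: amber jar, diameter 68 mm, 90 mm tall, on the robot's side, to the left. Origin at the centre of its underside.
- guide (a point): Middle of the top of the fixed grey guide block (26 x 30 mm in plan) that the pin slides in, 197 mm above the table, between the pin's handle and the carrier. Axes as the stand's.

How it is judged:
On the way, in this order (a step that is already met when the one before it is completed fails the run):
1. the parking pin is pulled right out and the carrier swings free (value of joint pin above 0.03 m), for 0.2 s.
2. the carrier hangs level and still, centred over the blue tray, for 3 s (horizontal distance between carrier_mid and blue_tray below 0.018 m and angle between carrier's own z axis and vertical below 0.06 rad), for 3 s.
At the end, for the whole second after the job is handed in: The pin is out by more than 30 mm, the carrier's plate centre is within 18 mm (horizontally) of the blue tray's centre, its tilt stays under 0.06 rad and its turning under 0.3 rad/s (all of step 2 and angular speed of carrier below 0.3 rad/s and value of joint pin above 0.03 m); the robot touches nothing.
It fails at once if the robot touched the swinging carrier (contact force between any of the arm, the fingers and carrier above 0.5 N).
It fails at once if the trolley was rolled off its parked place before the pin was out (value of joint pin below 0.012 m and (value of joint trolley above 0.03 m or value of joint trolley below -0.03 m)).
It fails at once if the carrier swung wildly, more than 0.45 rad (angle between carrier's own z axis and vertical above 0.45 rad).
It fails at once if a bystander was disturbed (distance of any of wash_bottle, tip_box, reagent_jar from where it was at the start of the episode above 0.03 m).
It also fails if it takes over 61 s, if anything falls off the work surface, if the arm or the gripper's body presses on something with over 40 N, if the wrist force passes 120 N, or if a joint passes its speed limit or range.

## Working session

There is one attempt and no reset: what is moved stays moved. The work goes in short steps, Python scripts to look and compute and a tool call to move; the robot and the scene stay as the last step left them, time stands still between calls to the robot, and variables do not carry over. Pictures are saved under pics/ and viewed, about 8 in all and at most 12, crops included, and the job is handed in when it is done.

Besides the shell and the picture viewer there is one more tool, called after ">>>" as name([rows], argument=value, ...), one row to a line, values as JSON. play_rows: Moves the arm, as the interface text tells. Its arguments: {"type":"object","properties":{"commands":{"type":"array","items":{"type":"array","items":{"type":"number"}}},"grip_force":{"type":"number"}},"required":["commands"]}

```bash
mkdir -p pics
cat > h.py <<'E'
import numpy as np, cv2
from bench import r
def cam(n):
    c=r.camera(n); return c['img'],np.array(c['K']),np.array(c['camera_from_world'])
def ray(K,T,u,v,z):
    R=T[:3,:3];t=T[:3,3];o=-R.T@t;d=R.T@np.linalg.inv(K)@np.array([u,v,1.]);return o+d*(z-o[2])/d[2]
def proj(K,T,p):
    q=K@(T[:3,:3]@np.array(p)+T[:3,3]);return q[:2]/q[2]
E
python3 - <<'E'
from h import *
for n in('scene','top'):
    i,K,T=cam(n);cv2.imwrite(f'pics/{n}0.png',i[:,:,::-1]);np.savez(f'pics/{n}0.npz',i=i,K=K,T=T);print(n,K.round(0).tolist(),(-T[:3,:3].T@T[:3,3]).round(3),T[:3,:3].round(2).tolist())
s=r.read_state();print(s['time'],s['ee_pos'],s['eef_rot'],s['width'])
E
```

```text
scene [[452.0, 0.0, 318.0], [0.0, 452.0, 244.0], [0.0, 0.0, 1.0]] [ 0.855 -0.289  0.912] [[0.63, 0.78, 0.01], [0.65, -0.52, -0.56], [-0.43, 0.36, -0.83]]
top [[599.0, 0.0, 318.0], [0.0, 599.0, 233.0], [0.0, 0.0, 1.0]] [ 0.424 -0.006  1.65 ] [[0.01, -1.0, -0.02], [-1.0, -0.01, -0.05], [0.05, 0.02, -1.0]]
0.1 [ 0.22166022 -0.5840238   0.2218425 ] [ 8.23060317e-01 -5.67953644e-01 -5.20164391e-04 -3.20752656e-04] 0.08724499337550347
```

View pics/scene0.png

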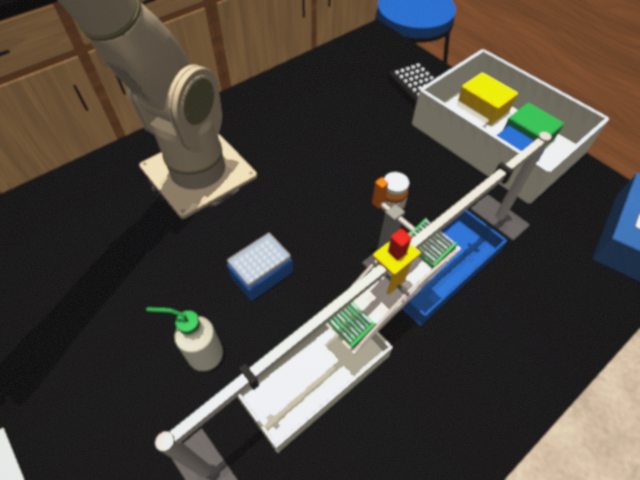

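View pics/top0.png

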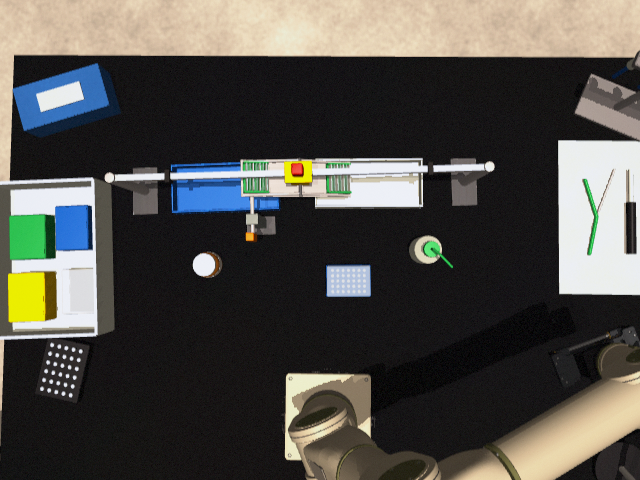

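The top view shows the rail from (110,177) to (490,166), the knob at (297,169), the pin handle at (250,237) and the blue tray at about u 172–280, v 163–212 on the left (+y). Next I measure them.

Run:
```python
from h import *
def L(n):
    d=np.load(f'pics/{n}0.npz');return d['i'],d['K'],d['T']
i,K,T=L('top')
h=cv2.cvtColor(i,cv2.COLOR_RGB2HSV)
def m(lo,hi,box):
    a=cv2.inRange(h,lo,hi);b=np.zeros_like(a);x0,y0,x1,y1=box;b[y0:y1,x0:x1]=a[y0:y1,x0:x1];return b
def st(n,b,z):
    v,u=np.nonzero(b);c=(u.mean(),v.mean());print(n,len(u),np.round(c,1),u.min(),u.max(),v.min(),v.max(),ray(K,T,*c,z).round(4))
st('red',m((0,150,80),(8,255,255),(280,150,315,190))|m((172,150,80),(180,255,255),(280,150,315,190)),.33)
st('orange',m((8,150,80),(20,255,255),(235,220,265,250)),.247)
for n,c in(('L',(110,177)),('R',(490,166.5))):print(n,ray(K,T,*c,.276).round(4))
bl=m((100,120,60),(130,255,255),(150,150,300,230))
c=max(cv2.findContours(bl,0,2)[0],key=cv2.contourArea)
st('blue',bl,.05)
v,u=np.nonzero(bl)
for f in(lambda u,v:-u-v,lambda u,v:-u+v,lambda u,v:u+v):
    k=np.argmax(f(u,v));print('corner',u[k],v[k],ray(K,T,u[k],v[k],.05).round(4))
for n,c,z in(('jar',(206,265),.09),('box',(349,281),.075),('bottle',(431,249),.205),('guide',(252,218),.197)):print(n,ray(K,T,*c,z).round(3))
i,K,T=L('scene');h=cv2.cvtColor(i,cv2.COLOR_RGB2HSV)
st('red-s',m((0,150,80),(8,255,255),(380,220,420,265))|m((172,150,80),(180,255,255),(380,220,420,265)),.315)
st('orange-s',m((5,150,80),(20,255,255),(365,170,390,215)),.22)
bl=m((100,120,60),(130,255,255),(380,200,520,330));st('b',bl,.05)
v,u=np.nonzero(bl)
for f in(lambda u,v:u-v*.0,lambda u,v:v,lambda u,v:-v):
    k=np.argmax(f(u,v));print('corner',u[k],v[k],ray(K,T,u[k],v[k],.05).round(4))
```

```text
red 123 [296.9 168.8] 291 302 163 175 [0.6253 0.0729 0.33  ]
orange 81 [250.2 236.3] 245 256 232 240 [0.4776 0.1857 0.247 ]
L [0.6109 0.5105 0.276 ]
R [ 0.6425 -0.3668  0.276 ]
blue 3240 [214.5 191.5] 171 280 162 214 [0.605  0.3109 0.05  ]
corner 171 164 [0.6785 0.4304 0.05  ]
corner 172 212 [0.5485 0.4247 0.05  ]
corner 279 210 [0.5567 0.1363 0.05  ]
jar [0.408 0.322 0.09 ]
box [ 0.37  -0.052  0.075]
bottle [ 0.453 -0.244  0.205]
guide [0.524 0.189 0.197]
red-s 433 [399.3 242.4] 390 410 228 258 [0.6272 0.0721 0.315 ]
orange-s 334 [380.  191.9] 373 389 177 207 [0.4796 0.1858 0.22  ]
b 4189 [457.5 264.1] 403 507 210 325 [0.6492 0.2931 0.05  ]
corner 507 239 [0.6756 0.4356 0.05  ]
corner 419 325 [0.6974 0.1192 0.05  ]
corner 466 210 [0.5593 0.4268 0.05  ]
```

>>> play_rows([
  [0,1,5,0,0,0,6],
  [1,2,5,0,0,0,6],
  [2,3,4,0,0,0,6],
  [2.5,4,3,0,0,-0.041,6],
  [3,4.5,1,0,0,-0.041,6],
  [3,4.5,0,0,0,-0.041,6],
  [3,4.5,0,0,0,-0.041,6],
  [3,4.5,0,0,0,-0.041,6],
  [3,4.5,0,0,0,-0.041,6],
  [2,5,0,0,0,-0.041,6],
  [1,5,0,0,0,-0.041,6],
  [1,5,0,0,0,0,6],
  [1,5,0,0,0,0,6],
  [0,5,0,0,0,0,6],
  [0,5,0,0,0,0,6],
  [0,5,0,0,0,0,6],
  [0,5,0,0,0,0,6],
  [0,4,0,0,0,0,6],
])

```text
time: 2.35
ee_pos: [0.4763, 0.1826, 0.4024]
eef_rot: [0.72, -0.694, -0.0, 0.0]
ft_force: [0.5, -0.7, -0.7]
width: 0.0599
```

>>> play_rows([
  [0,0,-5,0,0,0,6],
  [0,0,-5,0,0,0,6],
  [0,0,-4,0,0,0,6],
  [0,0,-3,0,0,0,6],
  [0,0,-2.4,0,0,0,6],
  [0,0,0,0,0,0,6],
  [0,0,0,0,0,0,1],
  [0,0,0,0,0,0,1],
  [0,0,0,0,0,0,1],
  [0,0,0,0,0,0,1],
], grip_force=25)

```text
time: 3.6
ee_pos: [0.4768, 0.1836, 0.2092]
eef_rot: [0.72, -0.694, -0.001, -0.002]
ft_force: [2.1, 19.9, -5.4]
width: 0.0283
```

Run:
```python
from h import *
i,K,T=cam('scene');cv2.imwrite('pics/s1.png',i[140:340,260:560,::-1].repeat(2,0).repeat(2,1))
np.savez('pics/s1.npz',i=i,K=K,T=T)
s=r.read_state();print(s['ee_pos'],s['ft_force'],s['width'])
```

```text
[0.47648893 0.18551283 0.20922204] [ 1.42715685 25.60501222 -7.43227707] 0.024013553046546843
```

View pics/s1.png

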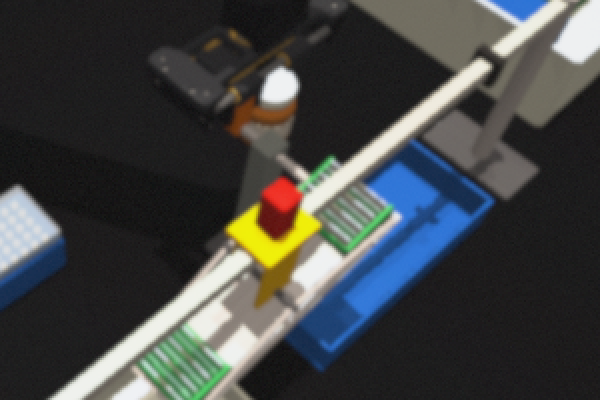

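The gripper straddles the orange handle (crop about (245,115)) and is still closing, with the carrier still parked. I'll finish the closing with a small +y relief.

>>> play_rows([
  [0,0.2,0,0,0,0,1],
  [0,0,0,0,0,0,1],
  [0,0,0,0,0,0,1],
  [0,0,0,0,0,0,1],
])

```text
time: 4.15
ee_pos: [0.4761, 0.1878, 0.2092]
eef_rot: [0.721, -0.693, -0.002, -0.003]
ft_force: [0.5, 17.6, -3.6]
width: 0.0196
```

>>> play_rows([
  [-0.7,0,0,0,0,0,1],
  [-1.3,-0.1,0,0,0,0,1],
  [-1.3,0,0,0,0,0,1],
  [-1.0,-0.1,0,0,0,0,1],
  [-0.4,0,0,0,0,0,1],
  [0,0,0,0,0,0,1],
  [0,0,0,0,0,0,1],
])

```text
time: 5.03
ee_pos: [0.4286, 0.1859, 0.2091]
eef_rot: [0.721, -0.693, -0.002, -0.002]
ft_force: [-2.0, 18.8, -3.9]
width: 0.0201
```

Run:
```python
from h import *
i,K,T=cam('top');cv2.imwrite('pics/t2.png',i[130:280,150:400,::-1].repeat(3,0).repeat(3,1))
s=r.read_state();print(s['time'],s['ee_pos'],s['ft_force'],s['width'])
i,K,T=cam('scene');np.savez('pics/s2.npz',i=i,K=K,T=T)
```

```text
5.075 [0.42870005 0.18593219 0.20917234] [-2.82453342 18.07186541 -2.25296112] 0.01998359093398288
```

View pics/t2.png

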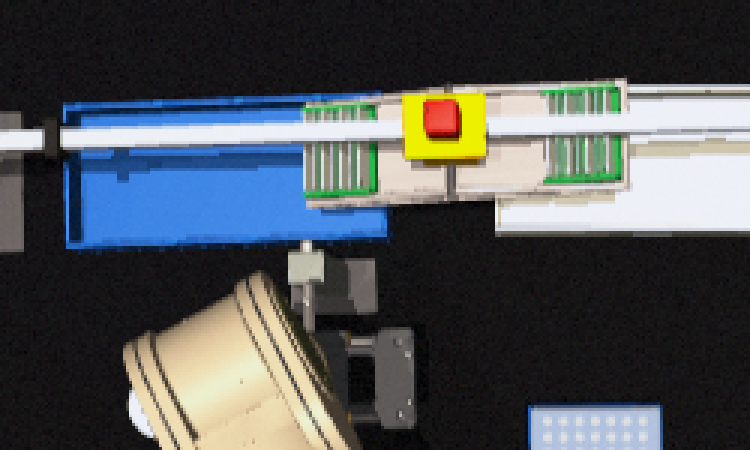

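The pin is pulled out (handle moved about 47 mm, rod clear of the carrier) and the carrier is swinging, with its −y end up. I'm letting go and moving to the knob.

>>> play_rows([
  [0,0,0,0,0,0,5],
  [0,0,0,0,0,0,5],
  [0,0,0,0,0,0,5],
  [0,0,3,0,0,0,5],
  [0,0,5,0,0,0,5],
  [0,0,5,0,0,0,5],
  [2,-1.3,5,0,0,0,5],
  [4,-2,1,0,0,0,5],
  [4,-2,0,0,0,0,5],
  [4,-2,0,0,0,0,5],
  [3.7,-2,0,0,0,0,5],
  [2,-2,0,0,0,0,5],
  [0,0,0,0,0,0,5],
])

```text
time: 6.75
ee_pos: [0.6281, 0.065, 0.3971]
eef_rot: [0.718, -0.696, -0.001, 0.001]
ft_force: [-1.0, 0.6, 0.3]
width: 0.05
```

>>> play_rows([
  [-0.2,0.7,-3,0,0,0,5],
  [0,0,-3,0,0,0,5],
  [0,0,-3,0,0,0,5],
  [0,0,-1.4,0,0,0,5],
  [0,0,0,0,0,0,5],
  [0,0,0,0,0,0,1.5],
  [0,0,0,0,0,0,1.5],
  [0,0,0,0,0,0,1.5],
  [0,0,0,0,0,0,1.5],
  [0,0,0,0,0,0,1.5],
], grip_force=25)

```text
time: 8.0
ee_pos: [0.625, 0.0747, 0.2951]
eef_rot: [0.719, -0.695, 0.0, -0.0]
ft_force: [-0.1, -0.7, 4.6]
width: 0.0257
```

Run:
```python
from h import *
s=r.read_state();print(s['time'],s['ee_pos'],s['ft_force'],s['width'])
i,K,T=cam('scene');np.savez('pics/s3.npz',i=i,K=K,T=T);cv2.imwrite('pics/s3.png',i[140:380,280:530,::-1].repeat(2,0).repeat(2,1))
```

```text
8.0 [0.62504457 0.07468458 0.29508629] [-0.0569124  -0.70491236  4.63305145] 0.025746323024171593
```

View pics/s3.png

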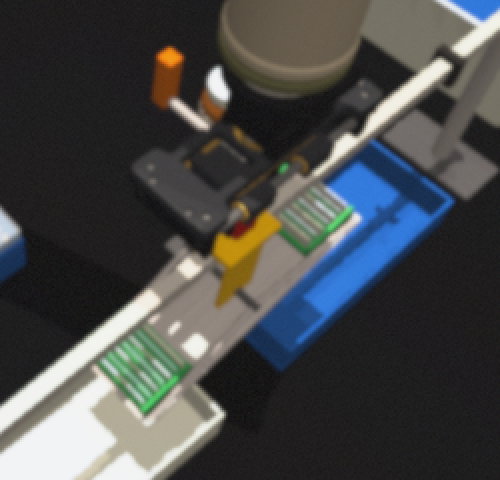

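The knob is gripped (25.7 mm), the pin is out, and both green racks are visible: −y at crop (140,370), +y at (315,215). Next I measure the swing from the −y rack.

```bash
cat >> h.py <<'E'
from scipy.optimize import least_squares
O=np.array([.6266,.0722,0]);Y=np.array([-.036,.99935,0]);X=np.array([.99935,.036,0]);Z=np.array([0,0,1.])
W=2*np.pi/1.23
def green(i,K,T,q):
    h=cv2.cvtColor(i,cv2.COLOR_RGB2HSV);m=cv2.inRange(h,(45,110,40),(80,255,255))
    c=proj(K,T,O+Y*q+Z*.198);v,u=np.nonzero(m)
    # keep -y side rack, near the expected place
    e=proj(K,T,O+Y*(q-.11)+Z*.18);k=(u<c[0]-8)&(np.hypot(u-e[0],v-e[1])<48)
    return np.array([u[k].mean(),v[k].mean()]),k.sum()
def pt(K,T,q,th,ab):
    a,b,x=ab;y=-a*np.cos(th)+b*np.sin(th);z=-a*np.sin(th)-b*np.cos(th)
    return proj(K,T,O+Y*(q+y)+Z*(.198+z)+X*x)
def load(n):
    d=np.load(n);return d['i'],d['K'],d['T']
_c=[]
for n in('pics/scene0.npz','pics/s1.npz'):
    i,K,T=load(n);_c.append(green(i,K,T,0)[0])
_m=np.mean(_c,0)
AB=least_squares(lambda p:np.r_[pt(K,T,0,.28,[p[0],.02,p[1]])-_m],[.11,0]).x
AB=[AB[0],.02,AB[1]]
def q_now(s): return float((np.array(s['ee_pos'])-O)@Y)
def angle(i,K,T,q):
    g,n=green(i,K,T,q)
    f=least_squares(lambda p:pt(K,T,q+0,p[0],AB)-g,[0.]);return f.x[0],np.sqrt(2*f.cost),n
def watch(N,t0=None,dq=0.):
    R=[]
    for _ in range(N):
        s=r.read_state();i,K,T=cam('scene');q=q_now(s)-dq;a=angle(i,K,T,q);R.append((s['time'],q,*a))
    R=np.array(R);t=R[:,0]-R[-1,0]-.05
    A=np.c_[np.cos(W*t),np.sin(W*t),np.ones(N)];c,_,_,_=np.linalg.lstsq(A,R[:,2],rcond=None)
    print('AB',np.round(AB,4),'q',R[-1,1].round(4),'now: ang',c[0].round(4),'angvel',(c[1]*W).round(4),'amp',np.hypot(c[0],c[1]).round(4),'offset',c[2].round(4),'rms',np.std(A@c-R[:,2]).round(4),'pixres',R[:,3].max().round(2),R[:,4].min(),R[:,4].max())
    return R,c
E
python3 - <<'E'
from h import *
print(_c)
R,c=watch(25);print(R[:,[0,2,3]].round(3).tolist());s=r.read_state();print(s['time'],s['ee_pos'])
E
```

```text
Traceback (most recent call last):
NameError: name '_c' is not defined
```

Run:
```python
from h import *
import h
print(h._c)
R,c=watch(25);print(R[:,[0,2,3]].round(3).tolist());s=r.read_state();print(s['time'],s['ee_pos'])
```

```text
[array([357.40372671, 331.86335404]), array([357.26993865, 331.55214724])]
AB [0.1069 0.02   0.025 ] q 0.0025 now: ang 0.27 angvel -0.142 amp 0.2714 offset 0.0281 rms 0.0276 pixres 11.44 135.0 215.0
[[8.05, 0.288, 2.027], [8.1, 0.338, 3.135], [8.15, 0.242, 3.857], [8.2, 0.205, 4.587], [8.25, 0.152, 4.979], [8.3, 0.127, 5.665], [8.35, 0.073, 6.257], [8.4, -0.067, 9.46], [8.45, -0.146, 10.971], [8.5, -0.159, 10.978], [8.55, -0.197, 11.121], [8.6, -0.216, 11.438], [8.65, -0.212, 10.602], [8.7, -0.217, 10.96], [8.75, -0.201, 11.399], [8.8, -0.165, 10.076], [8.85, -0.142, 10.835], [8.9, -0.103, 10.098], [8.95, -0.043, 8.732], [9.0, 0.094, 6.095], [9.05, 0.132, 6.098], [9.1, 0.163, 5.386], [9.15, 0.218, 4.151], [9.2, 0.303, 3.869], [9.25, 0.342, 2.903]]
9.3 [0.62503079 0.0746905  0.29508713]
```

Run:
```python
from h import *
out=[]
ims=[]
for k in range(25):
    s=r.read_state();i,K,T=cam('scene');ims.append(i)
np.savez('pics/seq.npz',i=np.array(ims),t=s['time'],K=K,T=T,q=q_now(s))
for k in(0,6,12,18):
    i=ims[k];h=cv2.cvtColor(i,cv2.COLOR_RGB2HSV);m=cv2.inRange(h,(45,110,40),(80,255,255))
    a=i[220:360,310:460].repeat(2,0).repeat(2,1)[:,:,::-1];b=cv2.cvtColor(m[220:360,310:460].repeat(2,0).repeat(2,1),8)
    out.append(np.vstack([a,b]))
cv2.imwrite('pics/m.png',np.vstack([np.hstack(out[:2]),np.hstack(out[2:])])[:1120:2,::1] if 0 else cv2.resize(np.hstack(out),(800,374)))
```

```text
(no output)
```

View pics/m.png

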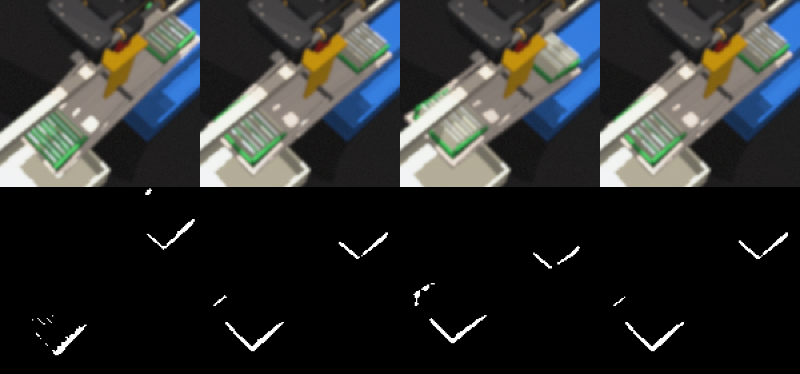

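The masks show a stable green V whose lowest tip is the −y rack's outer corner, so I'll track that tip and calibrate its position on the carrier over the saved sequence.

```bash
python3 - <<'E'
s=open('h.py').read()
k=s.index('def green');k2=s.index('_c=[]');k3=s.index('def q_now')
s=s[:k]+'''def green(i,K,T,q):
    h=cv2.cvtColor(i,cv2.COLOR_RGB2HSV);m=cv2.inRange(h,(45,110,40),(80,255,255))
    c=proj(K,T,O+Y*q+Z*.198);e=proj(K,T,O+Y*(q-.13)+Z*.17)
    v,u=np.nonzero(m);k=(u<c[0]-8)&(np.hypot(u-e[0],v-e[1])<70);u=u[k];v=v[k]
    j=np.argsort(-(v+.0*u))[:8];return np.array([u[j].mean(),v[j].mean()]),len(u)
'''+s[s.index('def pt'):k2]+'AB=[.1335,.02,.045]\n'+s[k3:]
open('h.py','w').write(s)
E
python3 - <<'E'
from h import *
d=np.load('pics/seq.npz');K,T,q=d['K'],d['T'],float(d['q']);N=len(d['i']);t=(np.arange(N)-N)*.05
g=np.array([green(i,K,T,q)[0] for i in d['i']])
g0=np.array([green(load(n)[0],K,T,0)[0] for n in('pics/scene0.npz','pics/s1.npz')])
def res(p):
    a,b,x,c,s=p;th=c*np.cos(W*t)+s*np.sin(W*t)
    return np.r_[np.ravel([pt(K,T,0,.28,[a,b,x])-z for z in g0]),np.ravel([pt(K,T,q,h,[a,b,x])-z for h,z in zip(th,g)])]
f=min((least_squares(res,[.135,.02,.04,.28*np.cos(z),.28*np.sin(z)],loss='soft_l1') for z in np.arange(0,6.3,.7)),key=lambda f:f.cost)
print(f.x.round(4),np.hypot(*f.x[3:]),np.abs(res(f.x)).max(),np.sqrt(np.mean(res(f.x)**2)),q)
open('h.py','a').write(f'\nAB={f.x[:3].tolist()}\n')
E
```

```text
[ 0.13    0.03    0.0334  0.2424 -0.0444] 0.24641455540210602 0.905495819216469 0.23099233814785358 0.0025333968113888257
```

The fit is tight (0.23 px rms): amplitude 0.246 rad. Now I plan a minimum-effort shaped move.

```bash
cat >> h.py <<'E'
QT=.2112
def sim(th,w,u,lag,dt=.125):
    L=.375;W=np.sqrt(9.81/L);mx=abs(th)
    def adv(th,w,t):
        return th*np.cos(W*t)+w/W*np.sin(W*t), -th*W*np.sin(W*t)+w*np.cos(W*t)
    th,w=adv(th,w,lag);v=0
    for a in list(u)+[0]:
        w-=(a/dt-v)/L;v=a/dt
        for _ in range(5):
            if a is u[-1]: pass
            th,w=adv(th,w,dt/5);mx=max(mx,abs(th))
    return np.array([th,w/W]),mx
def plan(th,w,D,N=20,lag=.02,rnd=1):
    f0,_=sim(th,w,np.zeros(N),lag);A=np.array([sim(0,0,e,0)[0] for e in np.eye(N)]).T
    A=np.vstack([A,np.ones(N)]);b=np.r_[-f0,D]
    Dm=np.diff(np.vstack([np.zeros(N),np.eye(N),np.zeros(N)]),axis=0);P=np.linalg.inv(Dm.T@Dm)
    u=P@A.T@np.linalg.solve(A@P@A.T,b);ur=np.round(u*100,rnd)
    f,mx=sim(th,w,ur/100,lag);print('u cm',ur.tolist(),'sum',ur.sum().round(2),'final amp',np.hypot(*f).round(4),'max',mx.round(3))
E
python3 - <<'E'
from h import *
s=r.read_state();print(s['time'],s['ee_pos'],np.load('pics/seq.npz')['t'])
for N in(14,16,18,20):plan(.2424,-.227,.2087,N)
E
```

```text
10.55 [0.62500503 0.07471308 0.29508221] 10.5Traceback (most recent call last):
  File "<stdin>", line 3, in <module>
  File "h.py", line 54, in plan
    f,mx=sim(th,w,ur/100,lag);print('u cm',ur.tolist(),'sum',ur.sum().round(2),'final amp',np.hypot(*f).round(4),'max',mx.round(3))
                                                                                                                       ^^^^^^^^
AttributeError: 'float' object has no attribute 'round'
```

```bash
sed -i "s/mx.round(3)/round(float(mx),3)/; /if a is u/d" h.py
python3 - <<'E'
from h import *
for N in(14,16,18,20):plan(.2424,-.227,.2087,N)
E
```

```text
u cm [0.4, 0.3, 0.0, -0.2, 0.0, 0.7, 1.8, 2.8, 3.6, 3.8, 3.3, 2.4, 1.3, 0.5] sum 20.7 final amp 0.0026 max 0.242
u cm [0.4, 0.4, 0.1, -0.0, 0.2, 0.9, 1.9, 2.9, 3.6, 3.7, 3.3, 2.4, 1.3, 0.4, -0.2, -0.2] sum 21.1 final amp 0.004 max 0.242
u cm [0.5, 0.4, 0.1, -0.0, 0.2, 0.8, 1.8, 2.8, 3.5, 3.7, 3.3, 2.3, 1.3, 0.4, -0.2, -0.2, -0.0, 0.2] sum 20.9 final amp 0.0023 max 0.242
u cm [0.4, 0.4, 0.1, -0.2, -0.1, 0.3, 1.1, 2.0, 2.7, 3.1, 2.9, 2.2, 1.4, 0.7, 0.3, 0.2, 0.6, 0.9, 1.1, 0.8] sum 20.9 final amp 0.0007 max 0.242
```

Using N=14: small speeds and a peak tilt of 0.242 rad.

>>> play_rows([
  [0,0.4,0,0,0,0,1.5],
  [0,0.3,0,0,0,0,1.5],
  [0,0,0,0,0,0,1.5],
  [0,-0.2,0,0,0,0,1.5],
  [0,0,0,0,0,0,1.5],
  [-0.05,0.7,0,0,0,0,1.5],
  [-0.05,1.8,0,0,0,0,1.5],
  [-0.1,2.8,0,0,0,0,1.5],
  [-0.1,3.6,0,0,0,0,1.5],
  [-0.15,3.8,0,0,0,0,1.5],
  [-0.1,3.3,0,0,0,0,1.5],
  [-0.1,2.4,0,0,0,0,1.5],
  [-0.05,1.3,0,0,0,0,1.5],
  [0,0.5,0,0,0,0,1.5],
])

```text
time: 12.3
ee_pos: [0.6173, 0.2832, 0.2951]
eef_rot: [0.72, -0.694, -0.0, -0.0]
ft_force: [-4.4, -1.7, 6.8]
width: 0.0256
```

Run:
```python
from h import *
s=r.read_state();print(s['time'],s['ee_pos'],s['ft_force'],s['width'],q_now(s))
R,c=watch(25);print(R[:,2].round(3).tolist(),R[:,1].round(4).tolist())
```

```text
12.3 [0.61725619 0.28315138 0.29511555] [-4.39698369 -1.69802564  6.83592425] 0.02562361017299268 0.21115063465212416
AB [0.13   0.03   0.0334] q 0.2105 now: ang 0.0195 angvel -0.1112 amp 0.0292 offset -0.0156 rms 0.0045 pixres 1.07 138.0 148.0
[0.006, 0.0, -0.011, -0.014, -0.018, -0.021, -0.031, -0.038, -0.044, -0.05, -0.051, -0.043, -0.042, -0.029, -0.022, -0.017, -0.008, -0.009, -0.003, -0.0, 0.017, 0.017, 0.017, 0.016, -0.0] [0.2112, 0.2116, 0.2112, 0.2109, 0.2107, 0.2105, 0.2105, 0.2105, 0.2105, 0.2105, 0.2105, 0.2105, 0.2105, 0.2105, 0.2104, 0.2104, 0.2105, 0.2105, 0.2105, 0.2105, 0.2105, 0.2104, 0.2104, 0.2104, 0.2105]
```

Residual swing is only about 0.03 rad. One small correction, plus a check of the centring.

Run:
```python
from h import *
for N in(8,10,12):plan(.0195,-.1112,0.0,N,rnd=2)
```

```text
u cm [0.21, 0.07, -0.18, -0.34, -0.28, -0.04, 0.24, 0.32] sum 0.0 final amp 0.0002 max 0.025
u cm [0.0, -0.07, -0.16, -0.21, -0.18, -0.07, 0.08, 0.2, 0.25, 0.18] sum 0.02 final amp 0.0002 max 0.023
u cm [-0.07, -0.15, -0.21, -0.22, -0.16, -0.05, 0.08, 0.18, 0.22, 0.2, 0.13, 0.05] sum -0.0 final amp 0.0003 max 0.021
```

>>> play_rows([
  [0,-0.07,0,0,0,0,1.5],
  [0,-0.15,0,0,0,0,1.5],
  [0,-0.21,0,0,0,0,1.5],
  [0,-0.22,0,0,0,0,1.5],
  [0,-0.16,0,0,0,0,1.5],
  [0,-0.05,0,0,0,0,1.5],
  [0,0.08,0,0,0,0,1.5],
  [0,0.18,0,0,0,0,1.5],
  [0,0.22,0,0,0,0,1.5],
  [0,0.2,0,0,0,0,1.5],
  [0,0.13,0,0,0,0,1.5],
  [0,0.05,0,0,0,0,1.5],
])

```text
time: 15.05
ee_pos: [0.6173, 0.2821, 0.2951]
eef_rot: [0.719, -0.694, -0.0, 0.0]
ft_force: [-3.0, -0.6, 6.7]
width: 0.0257
```

Run:
```python
from h import *
R,c=watch(25);print(R[:,2].round(3).tolist())
s=r.read_state();print(s['time'],s['ee_pos'],s['ft_force'])
i,K,T=cam('top');cv2.imwrite('pics/t4.png',i[130:280,100:350,::-1].repeat(3,0).repeat(3,1));np.savez('pics/t4.npz',i=i,K=K,T=T)
```

```text
AB [0.13   0.03   0.0334] q 0.2102 now: ang 0.0024 angvel 0.0106 amp 0.0032 offset -0.0137 rms 0.0022 pixres 0.76 140.0 144.0
[-0.012, -0.012, -0.012, -0.012, -0.012, -0.012, -0.012, -0.012, -0.012, -0.012, -0.012, -0.012, -0.012, -0.019, -0.019, -0.019, -0.019, -0.019, -0.019, -0.012, -0.011, -0.012, -0.012, -0.012, -0.012]
16.3 [0.61729393 0.28217571 0.29513082] [-2.25679251 -0.78220313  6.54402395]
```

View pics/t4.png

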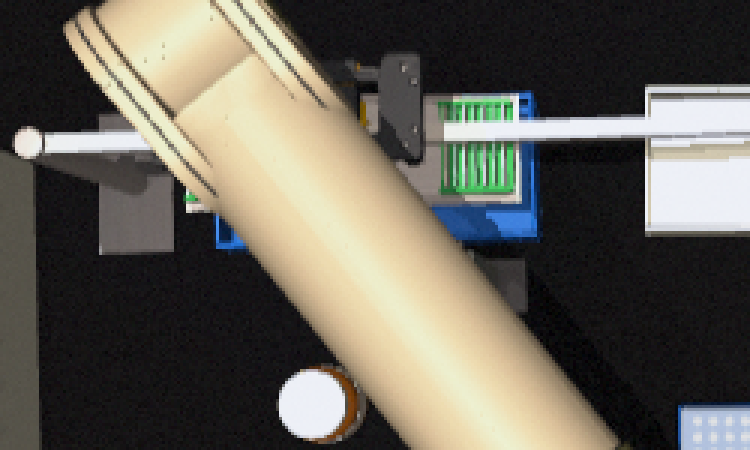

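Carrier still (≈0.003 rad). In the top crop, the tray's −y edge is at u≈537 and the plate's −y edge at u≈521, v≈150. Checking centring from those.

Run:
```python
from h import *
i,K,T=load('pics/t4.npz')
for n,u,v,z,h in(('tray-y',100+537/3,130+200/3,.05,.145),('tray-y top',100+535/3,130+93/3,.05,.145),('plate',100+521/3,130+150/3,.162,.14),('plate',100+521/3,130+200/3,.162,.14)):
    p=ray(K,T,u,v,z);print(n,p.round(4),'centre q',((p-O)@Y+h).round(4))
i,K,T=load('pics/top0.npz')
for u,v in((171.5,164),(172,212)): print('tray+y',((ray(K,T,u,v,.05)-O)@Y-.145).round(4))
```

```text
tray-y [0.5926 0.1369 0.05  ] centre q 0.2108
tray-y top [0.6889 0.1401 0.05  ] centre q 0.2106
plate [0.6224 0.1408 0.162 ] centre q 0.2087
plate [0.5806 0.1402 0.162 ] centre q 0.2096
tray+y 0.2097
tray+y 0.2101
```

Centred within about 2 mm. Holding for the 3 s, then releasing gently.

>>> play_rows([
  [0,0,0,0,0,0,1.5],
  [0,0,0,0,0,0,1.5],
  [0,0,0,0,0,0,1.5],
  [0,0,0,0,0,0,1.5],
  [0,0,0,0,0,0,1.5],
  [0,0,0,0,0,0,1.5],
  [0,0,0,0,0,0,1.5],
  [0,0,0,0,0,0,1.5],
  [0,0,0,0,0,0,1.5],
  [0,0,0,0,0,0,1.5],
  [0,0,0,0,0,0,1.5],
  [0,0,0,0,0,0,1.5],
  [0,0,0,0,0,0,1.5],
  [0,0,0,0,0,0,1.5],
  [0,0,0,0,0,0,1.5],
  [0,0,0,0,0,0,1.5],
  [0,0,0,0,0,0,1.5],
  [0,0,0,0,0,0,1.5],
  [0,0,0,0,0,0,1.5],
  [0,0,0,0,0,0,1.5],
])

```text
time: 18.85
ee_pos: [0.6173, 0.2822, 0.2951]
eef_rot: [0.72, -0.694, -0.0, -0.0]
ft_force: [-2.9, 0.2, 7.0]
width: 0.0258
```

>>> play_rows([
  [0,0,0,0,0,0,1.5],
  [0,0,0,0,0,0,1.5],
  [0,0,0,0,0,0,1.5],
  [0,0,0,0,0,0,1.5],
  [0,0,0,0,0,0,1.5],
  [0,0,0,0,0,0,1.5],
  [0,0,0,0,0,0,1.5],
  [0,0,0,0,0,0,1.5],
  [0,0,0,0,0,0,5.4],
  [0,0,0,0,0,0,5.4],
  [0,0,0,0,0,0,5.4],
  [0,0,0,0,0,0,5.4],
  [0,0,1,0,0,0,5.4],
  [0,0,2,0,0,0,5.4],
  [0,0,3,0,0,0,5.4],
  [0,0,3,0,0,0,5.4],
  [0,0,2,0,0,0,5.4],
  [0,0,0,0,0,0,5.4],
])

```text
time: 21.1
ee_pos: [0.618, 0.2822, 0.4066]
eef_rot: [0.719, -0.695, 0.0, -0.002]
ft_force: [-0.6, 0.3, -0.6]
width: 0.0539
```

Run:
```python
from h import *
import h
h.q_now=lambda s:.2105
R,c=watch(25);print(R[:,2].round(3).tolist())
s=r.read_state();print(s['time'],s['ee_pos'],s['ft_force'],s['width'])
i,K,T=cam('scene');cv2.imwrite('pics/s5.png',i)
cv2.imwrite('pics/s5.png',i[:,:,::-1])
```

```text
AB [0.13   0.03   0.0334] q 0.2105 now: ang 0.0013 angvel 0.0096 amp 0.0023 offset -0.0086 rms 0.0021 pixres 0.86 139.0 144.0
[-0.007, -0.007, -0.007, -0.007, -0.007, -0.007, -0.007, -0.007, -0.007, -0.007, -0.007, -0.007, -0.007, -0.007, -0.007, -0.015, -0.015, -0.015, -0.015, -0.007, -0.007, -0.007, -0.007, -0.007, -0.007]
22.35 [0.61781461 0.28170302 0.4045642 ] [0.724147   0.38161154 0.38989878] 0.05416606700346368
```

View pics/s5.png

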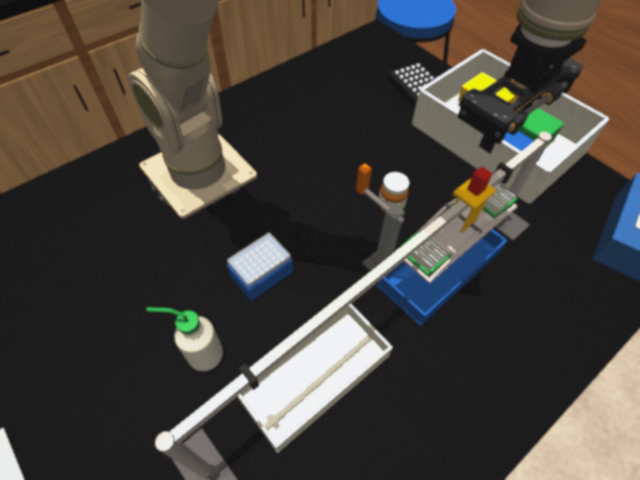

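The picture shows the carrier hanging level over the blue tray (knob about (480,180)). The gripper is clear above it, the pin is out at (365,180), and the bystanders are in place. Handing in.

```bash
python3 -c "
from bench import r
print(r.close_job())"
```

```text
the job is handed in; nothing more can be done
None
```

I pulled the parking pin out by about 47 mm. I then rolled the trolley 0.21 m by its knob with a planned motion that took the swing from 0.25 to 0.03 rad. One small correction of a few millimetres brought it to about 0.003 rad. I held the carrier there for more than 3 s, let go of the knob and lifted clear. The job was handed in at about 22 s of the 61 s allowed; handing in reports no verdict.

Last checks:
- **Swing after release:** about 0.002 rad, which is at the measuring noise.
- **Centring:** the carrier's centre was within about 2 mm of the tray's centre along the rail, measured before I let go. The scene picture after release showed it still over the tray.
- **Robot and bystanders:** the gripper was about 75 mm above the knob and touching nothing. In the last picture the bottle, tip box and jar stood where they had been.
- **Disagreement:** the angle reading kept a steady offset of about -0.01 rad, which I took for calibration bias. Even if real, it is well under the 0.06 rad limit.

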